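# Release the latched key of a four-place stirrer

### The arm

A 7-joint arm with a two-finger parallel gripper is mounted at the origin on the work surface. World frame = base frame: x ahead of the robot, y to its left, z up, the work surface at z = 0. Lengths are in m, angles in rad, forces in N, time in s.
With the tool pointing down it reaches from about 0.425 to 0.875 m from the base axis. Payload 8.4 kg.
Tool frame: the origin (TCP) lies between the finger pads; the fingertips stand 19 mm ahead of it and the grasp point (between the pads) is the TCP; z points along the fingers, y is the direction in which the jaws open and shut (so a half turn about z gives the same grasp; the last joint's range is limited). The gripper opens to 87 mm and grips with 3 to 60 N. Pads are 19 mm wide; open, the fingers measure 117 mm over their backs; the gripper's body (75 mm by 190 mm) begins 51 mm behind the grasp point.
Start: joints at [-1.393, 0.333, 0.04, 1.465, -0.013, 1.343, -0.059], TCP at [0.178, 0.625, 0.242] pointing down, gripper open.
Joint ranges: [-2.58, 2.58], [-0.38, 2.09], [-1.3, 1.39], [0.25, 2.4], [-1.5, 4.64], [0.08, 2.09], [-2.65, 2.65]. Speed limits (rad/s): [2.22, 2.22, 2.79, 2.79, 3.14, 3.14, 3.14].

### API

Orientations are given as a unit quaternion [w, x, y, z].
In Python, from bench import get_state, snapshot, job_done, masks_of gives the robot as it stands. The module is installed in compiled form; this text tells all that it offers.
- The arm moves only by the tool drive_tool, never from a script. Its argument "motion" is one flat list of numbers, 7 for each row, row after row: the turn, a rotation vector about the tool's x, y, z normalised to -1 to 1, where 1 is 45 degrees, then the shift along the tool's x, y, z normalised to -1 to 1, where 1 is 0.2 m, then the gripper's target within -1 to 1 (fully open at 1, half-way at 0, shut at -1). A call has exactly 10 rows; each row shifts and turns the commanded pose from where the row before left it, along the tool's axes as they then stand; what a row does not reach is not made up. A row lasts 1/10 s, in which the tool goes at most 50 mm and 8.59 degrees, less where a joint would pass 70% of its speed; a pose out of reach is approached as far as the arm can. A call with a number of a shift or a turn outside -1 to 1 is refused whole. A call with a gripper value outside its range is refused whole. The fingers move at their own pace and stop on an object; "newtons" is the grip in N (left out, the last holds). Time passes only in rows, so rows that do not move let the fingers close, or fill a call up. It gives the time, the measured TCP pose, the force and the opening at its end, in the units of the state.
- get_state(): the state, without advancing time (a new reading comes with each control period).
- snapshot(name): name is "scene" or "side" or "wrist"; returns a dict with "frame" (384x512x3 uint8, red, green, blue), "fov_y" (degrees; the focal length in pixels is half the picture's height over the tangent of half this angle, whatever the lens; pixels are square), "cx", "cy" (the principal point, pixels), "extrinsics" (4x4, takes a point from world to camera coordinates); the wrist camera has in their place "T_tool_cam" (4x4, takes a point from camera to tool coordinates, whose origin is the TCP and whose axes are the flange's). Camera axes: x right, y up, looking along -z (the intrinsics and any distortion apply to the point x, -y, -z); pixel columns grow to the right and rows downward; lengths in m; the calibration is good to about 2 mm. A picture is of the moment at which its call begins: read the wrist's pose just before it. There is no depth.
- job_done(): hands the job in, once; it reports no verdict.
Trained networks look in a picture, given as the dict that the camera call returned (one of the last four; its "shot" number tells which), for a name from the list of things; names that differ only in an ending like _2 or _b are one class to them, and where a whole thing is asked for, a point or a joint stands for the part that bears it (a point fixed in the world has none). Each returns a list of dicts, best first, with "p" (0 to 1); they miss things now and then, are a little off and sometimes report something else, mostly with a low value. They report only what shows in the picture. A call takes as long as a camera call.
- masks_of(picture, target): "region" (384x512 bool, what is visible of it) and "location" ([column, row] in pixels, amid what is visible of it).
The state is a dict: "time": time; "joint_positions": joint angles; "joint_velocities": joint speeds; "effort": joint torques, N m; "ee_pos": TCP position; "orientation": TCP orientation; "wrist_force": force on the tool from outside, world axes, zero at the start; "torque": the same for the moment, N m; "finger_gap": finger opening in m.
Only numpy, scipy, OpenCV 4.12 (cv2) and the standard library are available. Lean on these libraries where they do the work, as an engineer would, in place of code of your own. Each camera call takes 0.05 s, during which the arm holds its last target.

### The job

One of the four identical latching keys on the front of the magnetic stirrer has been left down, and every place must be switched off before the mains goes on. With the closed fingertips tap all four keys lightly, one after the other from the left end of the row to the right end as the robot faces it, without pushing any of them in, to feel which one sits lower; then go back to that one, press it fully in and let go so that it springs up level with the others. Do not press the other keys in, and leave the glassware and everything else where it stands.

Things in the scene. Friction and masses are not known exactly. Their poses are not given: they have to be found in the camera images.
- stirrer: White four-place magnetic stirrer, fixed, 200 mm deep (x), 390 wide (y). Origin under its centre at bench height; -x: its front, towards the robot; +y: its left end as the robot faces it. Keys on a black front panel 42 mm high, at x -70, y +135, +55, -25, -105 mm; a 28 mm knob, 14 high, at y -166. Deck behind (from x -40) 58 mm high; glassware on its steel discs, x +35, 60 mm high.
- key_p: One of the stirrer's four identical grey keys (p, q, r, s tell neither place in the row nor state). Cap 26 x 30 mm (stirrer x, y), flat on top; origin at the centre of its top face, axes as the stirrer's. It moves straight down, travel 7.5 mm, and springs back.
- key_q: Key identical to key_p. Heights of a key's top above the bench: 55 mm up (13 mm above the panel round it), 51 mm latched down (it sits about 4 mm lower), 47.5 mm fully in.
- key_r: Key identical to key_p. Stiffness of a key: an up key starts to give at 3 N (4 N reach 4 mm), a latched one at 4 N; 5 N bottom it.
- key_s: Key identical to key_p. Push-push latch of a key: pressed in beyond 7 mm below the up height and let go, it changes over (latched springs up, up stays latched); an up key pushed in less than 4.5 mm just springs back.
- beaker_tall: Glass beaker, 50 mm across, 70 mm high, loose on one of the stirrer's discs. Origin at the centre of its underside, as for all the loose things.
- beaker_low: Glass beaker, 60 mm across, 55 mm high, loose on one of the discs.
- flask: Conical glass flask, 64 mm across at its foot, 80 mm high, loose on one of the discs.
- marker: Marker pen lying on the bench in front of the stirrer, 130 mm long (its y), 14 mm thick.
- reagent: Amber bottle with a white cap, 60 mm across, 130 mm high, left of the stirrer.
- sample_jar: Clear jar with a white cap, 48 mm across, 55 mm high, right of the stirrer.
- tip_box: Pipette tip box, 85 x 120 mm (x, y), 63 mm high, right of the stirrer.

How it is judged:
By the outcome, as a careful person would: the job done as asked, in the order asked, and still so for the second after the job is handed in, with the robot touching nothing.
It also fails if it takes over 58 s, if anything falls off the work surface, if the arm or the gripper's body presses on something with over 40 N, if the wrist force passes 120 N, or if a joint passes its speed limit or range.

## Working session

There is one attempt and no reset: what is moved stays moved. The work goes in short steps, Python scripts to look and compute and a tool call to move; the robot and the scene stay as the last step left them, time stands still between calls to the robot, and variables do not carry over. Pictures are saved under pics/ and viewed, and the job is handed in when it is done.

Besides the shell and the picture viewer there is one more tool, called after "Call:" as name(argument=value, ...) on one line, values as JSON. drive_tool: Moves the arm, as the interface text tells. Its arguments: {"type":"object","properties":{"motion":{"type":"array"},"newtons":{"type":"number"}},"required":["motion"]}

```bash
mkdir -p pics
cat > h.py <<'E'
import numpy as np, cv2
from bench import get_state, snapshot, job_done, masks_of
def save(s,n): cv2.imwrite('pics/'+n+'.png', s['frame'][:,:,::-1])
E
python3 - <<'E'
from h import *
st=get_state(); print({k:np.round(v,4).tolist() for k,v in st.items()})
for n in ['scene','side']:
    s=snapshot(n); save(s,n+'0'); print(n,{k:(np.round(v,4).tolist() if not isinstance(v,str) else v) for k,v in s.items() if k!='frame'})
    for t in ['stirrer','key_p','marker','flask','beaker_tall','beaker_low']:
        for m in masks_of(s,t): print(t,round(m['p'],2),np.round(m['location'],1),m['region'].sum())
E
```

```text
{'time': 0.0, 'joint_positions': [-1.3932, 0.3339, 0.0399, 1.4663, -0.0134, 1.3434, -0.0585], 'joint_velocities': [-0.0006, -0.0002, 0.003, 0.0002, 0.0026, 0.0002, -0.0013], 'effort': [-0.0004, -65.6364, 1.3354, -40.3789, -0.0596, 0.0452, 0.0002], 'ee_pos': [0.1776, 0.6248, 0.2407], 'orientation': [-0.0, 0.138, 0.9904, -0.0008], 'wrist_force': [0.1889, -0.2017, 0.0318], 'torque': [-0.0059, -0.0074, 0.0177], 'finger_gap': 0.0873}
scene {'fov_y': 43.2867, 'cx': 256.1811, 'cy': 191.8295, 'extrinsics': [[0.1395, 0.9901, -0.0178, -0.134], [-0.7676, 0.1194, 0.6297, 0.4066], [0.6256, -0.0742, 0.7766, -1.5167], [0.0, 0.0, 0.0, 1.0]], 'shot': 1}
stirrer 0.96 [252.5 226.3] 10242
key_p 0.72 [263.1 186.5] 146
key_p 0.69 [226.8 192.9] 151
key_p 0.66 [196.6 197.5] 137
marker 0.73 [229.8 176.8] 309
flask 0.59 [309.5 203.6] 773
beaker_tall 0.94 [238.9 214.2] 869
beaker_tall 0.51 [362.9 195.8] 1143
beaker_low 0.92 [202.9 224.1] 973
side {'fov_y': 50.0171, 'cx': 251.7256, 'cy': 194.4893, 'extrinsics': [[-0.9778, -0.2093, 0.0041, 0.5891], [0.1158, -0.5245, 0.8435, -0.114], [-0.1744, 0.8253, 0.5371, -0.9256], [0.0, 0.0, 0.0, 1.0]], 'shot': 2}
stirrer 0.73 [242.7 221.3] 6352
stirrer 0.27 [224.5 144.7] 510
key_p 0.5 [262.2 211.3] 116
key_p 0.48 [294. 219.] 151
key_p 0.41 [265.9 196. ] 96
marker 0.55 [293.9 212.6] 190
flask 0.74 [214.1 221.6] 883
flask 0.51 [229.9 159.3] 330
beaker_tall 0.74 [223.6 176.9] 723
beaker_low 0.72 [231.5 162.2] 343
```

View pics/scene0.png

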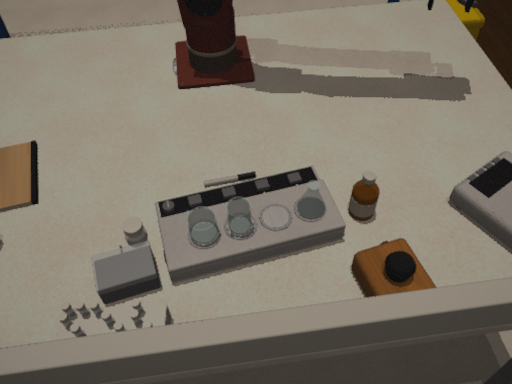

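View pics/side0.png

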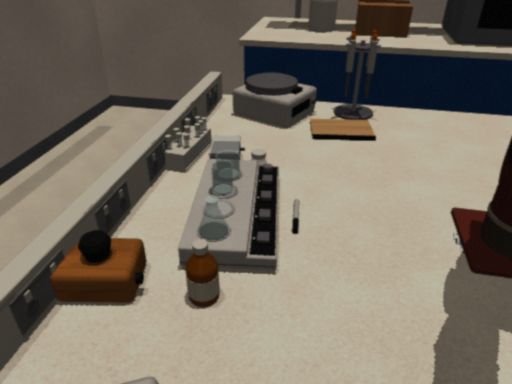

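```bash
cat >> h.py <<'E'
def f_of(s): return s['frame'].shape[0]/2/np.tan(np.radians(s['fov_y'])/2)
def unproj(s,px,z,T=None):
    f=f_of(s); d=np.array([(px[0]-s['cx'])/f,-(px[1]-s['cy'])/f,-1.])
    if T is None: T=np.linalg.inv(s['extrinsics'])
    o=T[:3,3]; w=T[:3,:3]@d
    return o+w*(z-o[2])/w[2]
def proj(s,P,T=None):
    E=s['extrinsics'] if T is None else np.linalg.inv(T)
    c=E[:3,:3]@np.asarray(P)+E[:3,3]; f=f_of(s)
    return np.array([s['cx']+f*c[0]/-c[2], s['cy']-f*c[1]/-c[2]])
def fit(W,L):
    W=np.asarray(W)[:,:2];L=np.asarray(L)[:,:2]
    wc,lc=W.mean(0),L.mean(0); H=(L-lc).T@(W-wc); a=np.arctan2(H[0,1]-H[1,0],H[0,0]+H[1,1])
    R=np.array([[np.cos(a),-np.sin(a)],[np.sin(a),np.cos(a)]]); t=wc-R@lc
    return a,t,(L@R.T+t-W)
E
python3 - <<'E'
from h import *
L=[(-.07,y) for y in (.135,.055,-.025,-.105)]
for n,px in [('scene',[(294,177.5),(262.5,184.5),(228.5,191.5),(195,200)]),('side',None)]:
    s=snapshot(n)
    im=s['frame'][150:290,140:360] if n=='scene' else s['frame'][140:270,180:310]
    cv2.imwrite(f'pics/{n}_z.png',cv2.resize(im,None,fx=3.6 if n=='scene' else 4.5,fy=3.6 if n=='scene' else 4.5,interpolation=cv2.INTER_CUBIC)[:,:,::-1])
    if px:
        W=[unproj(s,p,.055) for p in px]; print(np.round(W,4)); a,t,r=fit(W,L); print(a,t,np.round(r,4))
        np.save('pose.npy',[a,*t])
E
```

```text
[[ 0.554   0.1481  0.055 ]
 [ 0.5638  0.0717  0.055 ]
 [ 0.5725 -0.0088  0.055 ]
 [ 0.5855 -0.0868  0.055 ]]
0.13099432489993004 [0.64028998 0.02532486] [[-0.0007  0.0019]
 [-0.0001 -0.001 ]
 [ 0.0017  0.0002]
 [-0.0009 -0.0011]]
```

View pics/scene_z.png

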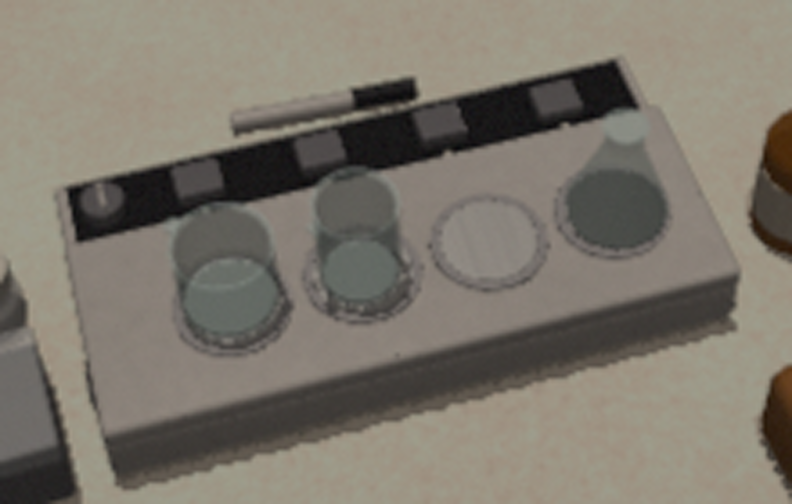

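View pics/side_z.png

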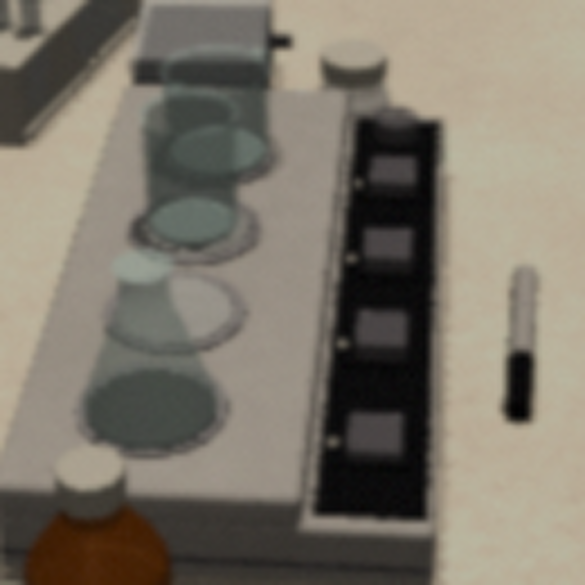

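```bash
cat > p.py <<'E'
from h import *
L=[(-.07,y) for y in (.135,.055,-.025,-.105)]
Ws=[]
for n,px in [('scene',[(294.4,177.2),(262.3,184.),(229,191.5),(195,199.7)]),('side',[(263.3,236),(264.7,213.3),(266.2,194.2),(267.1,177.8)])]:
    s=snapshot(n)
    W=[unproj(s,p,.0545) for p in px]; Ws.append(W); print(n,np.round(W,4).tolist()); a,t,r=fit(W,L); print(a,t,np.round(r,4).tolist())
    for m in masks_of(s,'reagent')[:1]:
        print('reagent',m['p'],m['location'],unproj(s,m['location'],.06))
a,t,r=fit(np.mean(Ws,0),L); print(a,t,np.round(r,4).tolist())
np.save('pose.npy',[a,*t])
R=np.array([[np.cos(a),-np.sin(a)],[np.sin(a),np.cos(a)]])
K=np.array(L)@R.T+t; print('keys',np.round(K,4).tolist());
E
python3 p.py
```

```text
scene [[0.5528, 0.1493, 0.0545], [0.5618, 0.0715, 0.0545], [0.5722, -0.0076, 0.0545], [0.5843, -0.0868, 0.0545]]
0.13251478822064108 [0.6391281  0.02598327] [[-0.0009, 0.0012], [0.0007, -0.0003], [0.0008, -0.0004], [-0.0007, -0.0005]]
reagent 0.6 [363.6, 196.7] [0.63858341 0.29131026 0.06      ]
side [[0.5444, 0.1563, 0.0545], [0.5567, 0.0745, 0.0545], [0.5679, -0.0056, 0.0545], [0.5799, -0.0841, 0.0545]]
0.1458653704284661 [0.63365807 0.03061286] [[0.0004, -0.0023], [-0.0003, 0.0004], [0.0001, 0.0013], [-0.0002, 0.0006]]
reagent 0.57 [201.2, 274.6] [0.63348702 0.29976118 0.06      ]
0.13925393017468868 [0.636395   0.02830251] [[-0.0002, -0.0006], [0.0002, 0.0], [0.0005, 0.0005], [-0.0004, 0.0001]]
keys [[0.5483, 0.1523], [0.5594, 0.0731], [0.5705, -0.0062], [0.5816, -0.0854]]
```

Call:
drive_tool(motion=[0,0,-0.053,-0.075,-0.13,0,-1,0,0,-0.053,-0.075,-0.13,0,-1,0,0,-0.053,-0.075,-0.13,0,-1,0,0,-0.053,-0.075,-0.13,0,-1,0,0,-0.053,-0.075,-0.13,0,-1,0,0,-0.053,-0.075,-0.13,0,-1,0,0,-0.053,-0.075,-0.13,0,-1,0,0,-0.053,-0.075,-0.13,0,-1,0,0,-0.053,-0.075,-0.13,0,-1,0,0,-0.053,-0.075,-0.13,0,-1], newtons=10)

```text
time: 2.0
ee_pos: [0.3034, 0.3537, 0.2418]
orientation: [0.0, -0.071, 0.998, 0.0]
wrist_force: [0.0, 0.2, -0.1]
finger_gap: 0.015
```

```bash
cat > g.py <<'E'
import sys
from h import *
from scipy.spatial.transform import Rotation as Ro
def rot(st):
    q=st['orientation']; return Ro.from_quat([q[1],q[2],q[3],q[0]]).as_matrix()
def Ttool(st):
    T=np.eye(4);T[:3,:3]=rot(st);T[:3,3]=st['ee_pos'];return T
if __name__=='__main__':
    a,tx,ty=np.load('pose.npy'); y=[.135,.055,-.025,-.105][int(sys.argv[1])]; z=float(sys.argv[2]) # tip z
    P=np.array([tx+np.cos(a)*-.07-np.sin(a)*y, ty+np.sin(a)*-.07+np.cos(a)*y, z+.019])
    st=get_state(); R=rot(st)
    print('t',st['time'],'pos',np.round(st['ee_pos'],4),'F',np.round(st['wrist_force'],2),'gap',round(st['finger_gap'],4))
    Rd=np.array([[-np.cos(a),-np.sin(a),0],[-np.sin(a),np.cos(a),0],[0,0,-1]]).T.T
    Rd=np.column_stack([[-np.cos(a),-np.sin(a),0],[-np.sin(a),np.cos(a),0],[0,0,-1]])
    print('turn(unit 45deg)',np.round(Ro.from_matrix(R.T@Rd).as_rotvec()/np.radians(45),3),'shift mm',np.round(R.T@(P-st['ee_pos'])*1000,2))
E
python3 g.py 0 0.2
```

```text
t 2.0 pos [0.3034 0.3537 0.2418] F [ 0.04  0.17 -0.06] gap 0.015
turn(unit 45deg) [0.001 0.    0.003] shift mm [-214.14 -233.92   22.74]
```

Call:
drive_tool(motion=[0,0,0,-0.107,-0.117,0,-1,0,0,0,-0.107,-0.117,0,-1,0,0,0,-0.107,-0.117,0,-1,0,0,0,-0.107,-0.117,0,-1,0,0,0,-0.107,-0.117,0,-1,0,0,0,-0.107,-0.117,0,-1,0,0,0,-0.107,-0.117,0,-1,0,0,0,-0.107,-0.117,0,-1,0,0,0,-0.107,-0.117,0,-1,0,0,0,-0.107,-0.117,0,-1])

```text
time: 3.0
ee_pos: [0.5483, 0.152, 0.2418]
orientation: [0.0, -0.07, 0.998, 0.0]
wrist_force: [-0.6, 0.7, 0.7]
finger_gap: 0.0005
```

```bash
python3 g.py 0 0.2
python3 - <<'E'
from g import *
st=get_state(); s=snapshot('wrist'); save(s,'w1'); T=Ttool(st)@s['T_tool_cam']
np.savez('w1.npz',T=T); print(np.round(s['T_tool_cam'],3).tolist(),s['fov_y'],s['cx'],s['cy'])
a,tx,ty=np.load('pose.npy')
for y in (.135,.055,-.025,-.105):
    P=[tx+np.cos(a)*-.07-np.sin(a)*y, ty+np.sin(a)*-.07+np.cos(a)*y,.055]; print(np.round(proj(s,P,T),1))
for m in masks_of(s,'key_p'): print(m['p'],m['location'],m['region'].sum(),unproj(s,m['location'],.055,T))
E
```

```text
t 3.0 pos [0.5483 0.152  0.2418] F [-0.56  0.7   0.71] gap 0.0005
turn(unit 45deg) [0.    0.001 0.001] shift mm [-0.09  0.28 22.76]
[[-0.001, 0.968, 0.251, 0.068], [1.0, 0.0, 0.001, -0.001], [0.001, 0.251, -0.968, -0.143], [0.0, 0.0, 0.0, 1.0]] 70.72567739464579 258.56530795933867 191.81752196242513
[259.7 178. ]
[195.3 178. ]
[131. 178.]
[ 66.6 178. ]
0.96 [192.8, 176.6] 508 [0.5581235  0.06979077 0.055     ]
0.9 [67.9, 175.7] 636 [ 0.57850625 -0.08369445  0.055     ]
0.62 [130.3, 173.8] 568 [ 0.56534581 -0.00709414  0.055     ]
0.57 [257.0, 176.1] 471 [0.54643446 0.14857652 0.055     ]
```

View pics/w1.png

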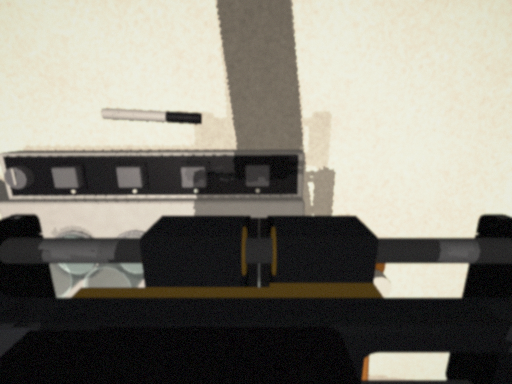

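Run:
```python
from g import *
im=cv2.imread('pics/w1.png')[140:215,0:320]
im=cv2.convertScaleAbs(im,alpha=1.8,beta=10)
a=cv2.resize(im[:,0:160],None,fx=5,fy=5,interpolation=cv2.INTER_CUBIC)[:290];b=cv2.resize(im[:,150:310],None,fx=5,fy=5,interpolation=cv2.INTER_CUBIC)[:290]
cv2.imwrite('pics/w1z.png',np.vstack([a,b]))
```

```text
(no output)
```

View pics/w1z.png

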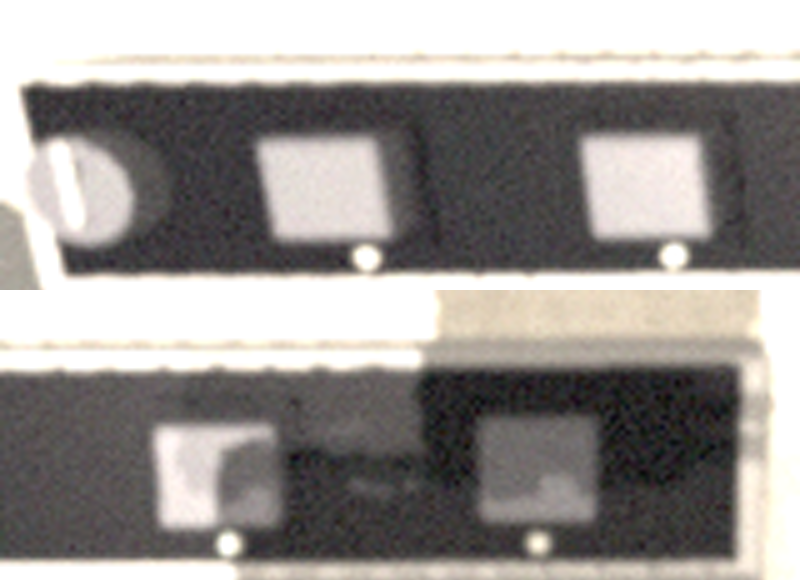

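```bash
python3 - <<'E'
from g import *
s=snapshot('wrist'); T=np.load('w1.npz')['T']
L=[(-.07,y) for y in (.135,.055,-.025,-.105)]
W=[unproj(s,p,.0545,T) for p in [(257.6,176.2),(193.2,177.2),(129.2,177.4),(65,177.6)]]
a,t,r=fit(W,L);print(np.round(W,4).tolist(),a,t,np.round(r,4).tolist())
# combine: average of wrist (weight 2) and outer cams
p0=np.load('pose.npy'); n=(2*np.array([a,*t])+p0)/3; print(p0,n); np.save('pose.npy',n)
E
python3 g.py 0 0.06
```

```text
[[0.5466, 0.1493, 0.0545], [0.5589, 0.0702, 0.0545], [0.5702, -0.0086, 0.0545], [0.5816, -0.0877, 0.0545]] 0.14634299950426313 [0.63576928 0.02619199] [[0.0003, 0.0002], [-0.0004, 0.0002], [-0.0001, -0.0002], [0.0002, -0.0002]]
[0.13925393 0.636395   0.02830251] [0.14397998 0.63597786 0.0268955 ]
t 3.15 pos [0.5484 0.1509 0.2415] F [-0.76  0.11 -0.1 ] gap 0.0008
turn(unit 45deg) [-0.001  0.    -0.011] shift mm [ 1.1500e+00 -8.0000e-02  1.6247e+02]
```

Call:
drive_tool(motion=[0,0,-0.005,0.003,0,0.08,-1,0,0,-0.005,0.003,0,0.08,-1,0,0,0,0,0,0.08,-1,0,0,0,0,0,0.08,-1,0,0,0,0,0,0.08,-1,0,0,0,0,0,0.08,-1,0,0,0,0,0,0.08,-1,0,0,0,0,0,0.08,-1,0,0,0,0,0,0.08,-1,0,0,0,0,0,0.08,-1])

```text
time: 4.15
ee_pos: [0.5453, 0.154, 0.081]
orientation: [-0.0, -0.074, 0.997, 0.0]
wrist_force: [-0.6, 0.3, -0.3]
finger_gap: 0.0007
```

```bash
python3 g.py 0 0.055;python3 - <<'E'
from g import *
for i in range(3):
    s=snapshot('side' if i else 'wrist'); st=get_state(); print(np.round(st['ee_pos'],4),np.round(st['wrist_force'],2))
    if i==0:save(s,'w2')
    if i==1: cv2.imwrite('pics/s2.png',cv2.resize(s['frame'][100:300,150:350],None,fx=3,fy=3)[:,:,::-1])
E
```

```text
t 4.15 pos [0.5453 0.154  0.081 ] F [-0.57  0.25 -0.32] gap 0.0007
turn(unit 45deg) [ 0.001 -0.     0.006] shift mm [-1.44 -3.82  7.04]
[0.5439 0.1536 0.0785] [-1.23 -0.38 -1.13]
[0.5441 0.1534 0.0797] [-0.24 -0.3  -0.53]
[0.5449 0.1534 0.081 ] [ 0.82 -0.23  0.52]
```

View pics/s2.png

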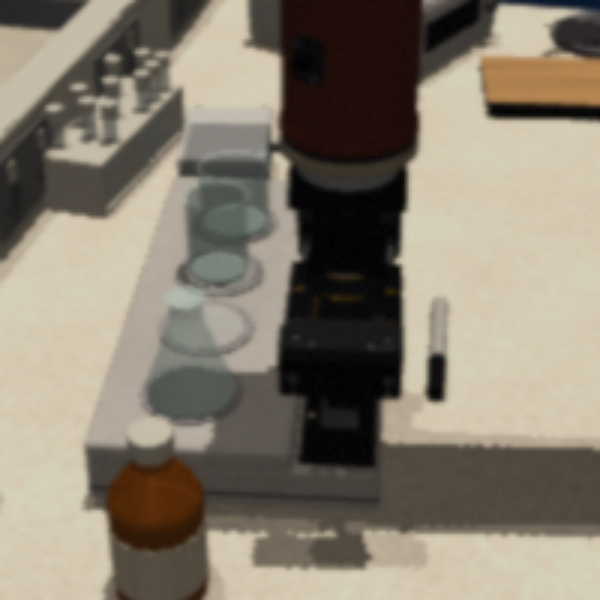

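View pics/w2.png

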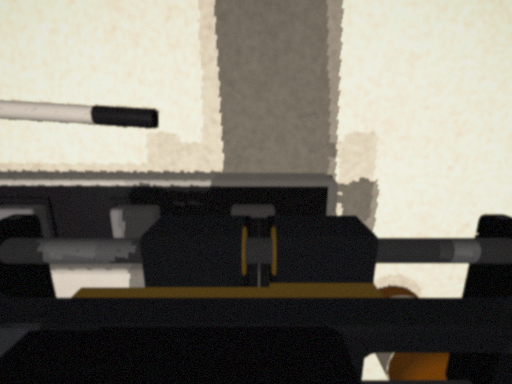

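Call:
drive_tool(motion=[0,0,0,-0.005,-0.008,0,-1,0,0,0,-0.005,-0.008,0,-1,0,0,0,0,0,0.003,-1,0,0,0,0,0,0.003,-1,0,0,0,0,0,0.003,-1,0,0,0,0,0,0.003,-1,0,0,0,0,0,0,-1,0,0,0,0,0,0,-1,0,0,0,0,0,0,-1,0,0,0,0,0,0,-1])

```text
time: 5.3
ee_pos: [0.5486, 0.1498, 0.0792]
orientation: [-0.0, -0.074, 0.997, -0.0]
wrist_force: [-0.0, -0.9, -0.5]
finger_gap: 0.0004
```

```bash
python3 g.py 0 0.055;python3 - <<'E'
from g import *
for i in range(2):
    s=snapshot('side'); st=get_state(); print(np.round(st['ee_pos'],4),np.round(st['wrist_force'],2))
E
```

```text
t 5.3 pos [0.5486 0.1498 0.0792] F [-0.01 -0.92 -0.48] gap 0.0004
turn(unit 45deg) [-0.    -0.     0.004] shift mm [1.13 0.87 5.17]
[0.5486 0.1497 0.0792] [ 0.28 -0.62  0.34]
[0.5486 0.1498 0.0792] [ 0.18  0.91 -0.22]
```

```bash
cat > f.py <<'E'
from g import *
n=int(sys.argv[1]) if len(sys.argv)>1 else 6
F=[];Z=[]
for i in range(n):
    snapshot('side'); st=get_state(); F.append(st['wrist_force']); Z.append(st['ee_pos'])
F=np.array(F);Z=np.array(Z);print('t',round(st['time'],2),'F',F.mean(0).round(2),'+-',(F.std(0)/np.sqrt(n)).round(2),'Fz',F[:,2].round(1),'pos',Z.mean(0).round(5),'tip mm',((Z[:,2].mean()-.019)*1000).round(2),Z[:,2].std()*1000)
E
python3 f.py 8
```

```text
t 5.8 F [ 0.08  0.1  -0.15] +- [0.15 0.15 0.19] Fz [-1.2 -0.2  0.5 -0.9  0.4  0.   0.1  0.1] pos [0.5486  0.14977 0.07916] tip mm 60.16 0.01459533371772653
```

Call:
drive_tool(motion=[0,0,0,0,0,0.004,-1,0,0,0,0,0,0.004,-1,0,0,0,0,0,0.004,-1,0,0,0,0,0,0.004,-1,0,0,0,0,0,0.004,-1,0,0,0,0,0,0.002,-1,0,0,0,0,0,0,-1,0,0,0,0,0,0,-1,0,0,0,0,0,0,-1,0,0,0,0,0,0,-1])

```text
time: 6.8
ee_pos: [0.5486, 0.1498, 0.0748]
orientation: [0.0, -0.074, 0.997, -0.0]
wrist_force: [0.2, -0.3, 0.4]
finger_gap: 0.0006
```

```bash
python3 f.py 6
```

```text
t 7.1 F [-0.17 -0.   -0.13] +- [0.15 0.24 0.07] Fz [-0.3 -0.   0.  -0.5 -0.1 -0.1] pos [0.54861 0.14977 0.07477] tip mm 55.77 0.008620197017819851
```

Call:
drive_tool(motion=[0,0,0,0,0,0.0015,-1,0,0,0,0,0,0.0015,-1,0,0,0,0,0,0,-1,0,0,0,0,0,0,-1,0,0,0,0,0,0,-1,0,0,0,0,0,0,-1,0,0,0,0,0,0,-1,0,0,0,0,0,0,-1,0,0,0,0,0,0,-1,0,0,0,0,0,0,-1])

```text
time: 8.1
ee_pos: [0.5486, 0.1498, 0.0742]
orientation: [-0.0, -0.074, 0.997, -0.0]
wrist_force: [0.5, 0.4, 0.6]
finger_gap: 0.0004
```

```bash
python3 f.py 5
```

```text
t 8.35 F [-0.29  0.38  0.32] +- [0.2  0.11 0.22] Fz [-0.4  0.4 -0.   0.7  1. ] pos [0.54859 0.14977 0.07416] tip mm 55.16 0.008326167729868402
```

Call:
drive_tool(motion=[0,0,0,0,0,0.001,-1,0,0,0,0,0,0.0015,-1,0,0,0,0,0,0,-1,0,0,0,0,0,0,-1,0,0,0,0,0,0,-1,0,0,0,0,0,0,-1,0,0,0,0,0,0,-1,0,0,0,0,0,0,-1,0,0,0,0,0,0,-1,0,0,0,0,0,0,-1])

```text
time: 9.35
ee_pos: [0.5486, 0.1498, 0.0736]
orientation: [-0.0, -0.074, 0.997, -0.0]
wrist_force: [0.6, 0.1, 0.9]
finger_gap: 0.0008
```

```bash
python3 f.py 4
```

```text
t 9.55 F [0.19 0.07 0.4 ] +- [0.23 0.09 0.13] Fz [0.8 0.2 0.4 0.2] pos [0.5486  0.14978 0.07366] tip mm 54.66 0.011252317150397024
```

Call:
drive_tool(motion=[0,0,0,0,0,0.0015,-1,0,0,0,0,0,0.0015,-1,0,0,0,0,0,0,-1,0,0,0,0,0,0,-1,0,0,0,0,0,0,-1,0,0,0,0,0,0,-1,0,0,0,0,0,0,-1,0,0,0,0,0,0,-1,0,0,0,0,0,0,-1,0,0,0,0,0,0,-1])

```text
time: 10.55
ee_pos: [0.5486, 0.1498, 0.0731]
orientation: [-0.0, -0.074, 0.997, -0.0]
wrist_force: [0.3, -0.5, -0.2]
finger_gap: 0.0002
```

```bash
python3 f.py 4
```

```text
t 10.75 F [0.23 0.14 0.18] +- [0.19 0.17 0.11] Fz [ 0.2  0.5 -0.1  0.1] pos [0.54859 0.14978 0.07306] tip mm 54.06 0.009677322977034322
```

Call:
drive_tool(motion=[0,0,0,0,0,0.002,-1,0,0,0,0,0,0.002,-1,0,0,0,0,0,0,-1,0,0,0,0,0,0,-1,0,0,0,0,0,0,-1,0,0,0,0,0,0,-1,0,0,0,0,0,0,-1,0,0,0,0,0,0,-1,0,0,0,0,0,0,-1,0,0,0,0,0,0,-1])

```text
time: 11.75
ee_pos: [0.5486, 0.1498, 0.0723]
orientation: [-0.0, -0.074, 0.997, 0.0]
wrist_force: [0.0, 0.3, 1.1]
finger_gap: 0.0001
```

```bash
python3 f.py 3
```

```text
t 11.9 F [0.39 0.1  0.19] +- [0.35 0.38 0.23] Fz [ 0.2 -0.3  0.7] pos [0.54859 0.14978 0.07226] tip mm 53.26 0.003726992147746947
```

Call:
drive_tool(motion=[0,0,0,0,0,0.0025,-1,0,0,0,0,0,0.0025,-1,0,0,0,0,0,0,-1,0,0,0,0,0,0,-1,0,0,0,0,0,0,-1,0,0,0,0,0,0,-1,0,0,0,0,0,0,-1,0,0,0,0,0,0,-1,0,0,0,0,0,0,-1,0,0,0,0,0,0,-1])

```text
time: 12.9
ee_pos: [0.5486, 0.1498, 0.0712]
orientation: [-0.0, -0.074, 0.997, -0.0]
wrist_force: [-0.5, -0.1, 0.7]
finger_gap: 0.0009
```

```bash
python3 f.py 3
```

```text
t 13.05 F [0.19 0.14 0.29] +- [0.22 0.3  0.26] Fz [-0.2  0.1  0.9] pos [0.54862 0.14975 0.07127] tip mm 52.27 0.005947755063748796
```

Call:
drive_tool(motion=[0,0,0,0,0,0.002,-1,0,0,0,0,0,0.002,-1,0,0,0,0,0,0,-1,0,0,0,0,0,0,-1,0,0,0,0,0,0,-1,0,0,0,0,0,0,-1,0,0,0,0,0,0,-1,0,0,0,0,0,0,-1,0,0,0,0,0,0,-1,0,0,0,0,0,0,-1])

```text
time: 14.05
ee_pos: [0.5486, 0.1498, 0.0705]
orientation: [0.0, -0.074, 0.997, -0.0]
wrist_force: [-0.6, -0.3, 3.3]
finger_gap: 0.0007
```

```bash
python3 f.py 3
```

```text
t 14.2 F [-0.98  0.08  3.34] +- [0.13 0.28 0.28] Fz [3. 3. 4.] pos [0.54863 0.14979 0.07049] tip mm 51.49 0.004012826302055229
```

Call:
drive_tool(motion=[0,0,0,0,0,-0.02,-1,0,0,0,0,0,-0.02,-1,0,0,0,0.0005,-0.03,0,-1,0,0,0,0.0005,-0.07,0,-1,0,0,0,0.001,-0.1,0,-1,0,0,0,0.001,-0.1,0,-1,0,0,0,0.0005,-0.07,0,-1,0,0,0,0.0005,-0.03,0,-1,0,0,0,0,0,0.005,-1,0,0,0,0,0,0.005,-1])

```text
time: 15.2
ee_pos: [0.5595, 0.0712, 0.0763]
orientation: [-0.0, -0.074, 0.997, 0.0]
wrist_force: [-0.3, 0.3, -0.7]
finger_gap: 0.0006
```

Call:
drive_tool(motion=[0,0,0,0,0,0,-1,0,0,0,0,0,0,-1,0,0,0,0,0,0,-1,0,0,0,0,0,0,-1,0,0,0,0,0,0,-1,0,0,0,0,0,0.0025,-1,0,0,0,0,0,0.0025,-1,0,0,0,0,0,0,-1,0,0,0,0,0,0,-1,0,0,0,0,0,0,-1])

```text
time: 16.2
ee_pos: [0.5596, 0.0705, 0.0755]
orientation: [-0.0, -0.074, 0.997, -0.0]
wrist_force: [0.1, -0.2, 0.0]
finger_gap: 0.0007
```

```bash
python3 g.py 1 0.055; python3 f.py 3
```

```text
t 16.2 pos [0.5596 0.0705 0.0755] F [ 0.12 -0.23  0.04] gap 0.0007
turn(unit 45deg) [-0.    -0.     0.004] shift mm [0.63 0.87 1.47]
t 16.35 F [-0.12 -0.33  0.19] +- [0.19 0.01 0.3 ] Fz [ 0.9 -0.2 -0.2] pos [0.55956 0.0705  0.07548] tip mm 56.48 0.0017476263198721571
```

Call:
drive_tool(motion=[0,0,0,0,0,0.001,-1,0,0,0,0,0,0.001,-1,0,0,0,0,0,0.001,-1,0,0,0,0,0,0,-1,0,0,0,0,0,0,-1,0,0,0,0,0,0,-1,0,0,0,0,0,0,-1,0,0,0,0,0,0,-1,0,0,0,0,0,0,-1,0,0,0,0,0,0,-1])

```text
time: 17.35
ee_pos: [0.5595, 0.0705, 0.0749]
orientation: [-0.0, -0.074, 0.997, -0.0]
wrist_force: [-0.2, 0.5, -0.6]
finger_gap: 0.0007
```

```bash
python3 f.py 3
```

```text
t 17.5 F [-0.39 -0.18 -0.1 ] +- [0.15 0.39 0.19] Fz [-0.3 -0.4  0.4] pos [0.55955 0.07052 0.07486] tip mm 55.86 0.006440937425084738
```

Call:
drive_tool(motion=[0,0,0,0,0,0.001,-1,0,0,0,0,0,0.001,-1,0,0,0,0,0,0,-1,0,0,0,0,0,0,-1,0,0,0,0,0,0,-1,0,0,0,0,0,0,-1,0,0,0,0,0,0,-1,0,0,0,0,0,0,-1,0,0,0,0,0,0,-1,0,0,0,0,0,0,-1])

```text
time: 18.5
ee_pos: [0.5596, 0.0706, 0.0745]
orientation: [0.0, -0.074, 0.997, 0.0]
wrist_force: [-0.6, 0.1, 3.1]
finger_gap: 0.0004
```

```bash
python3 f.py 3
```

```text
t 18.65 F [-0.8  -0.19  2.94] +- [0.2  0.24 0.25] Fz [2.5 3.5 2.8] pos [0.55958 0.07052 0.07448] tip mm 55.48 0.009130175093491701
```

Call:
drive_tool(motion=[0,0,0,0,0,-0.01,-1,0,0,0,0,0,-0.01,-1,0,0,0,0.0005,-0.03,0,-1,0,0,0,0.0005,-0.07,0,-1,0,0,0,0.001,-0.1,0,-1,0,0,0,0.001,-0.1,0,-1,0,0,0,0.0005,-0.07,0,-1,0,0,0,0.0005,-0.03,0,-1,0,0,0,0,0,0,-1,0,0,0,0,0,0,-1])

```text
time: 19.65
ee_pos: [0.5704, -0.0081, 0.0783]
orientation: [-0.0, -0.074, 0.997, 0.0]
wrist_force: [-1.0, -0.1, -0.6]
finger_gap: 0.0005
```

Call:
drive_tool(motion=[0,0,0,0,0,0.004,-1,0,0,0,0,0,0.004,-1,0,0,0,0,0,0.004,-1,0,0,0,0,0,0.003,-1,0,0,0,0,0,0.001,-1,0,0,0,0,0,0.001,-1,0,0,0,0,0,0.001,-1,0,0,0,0,0,0.001,-1,0,0,0,0,0,0,-1,0,0,0,0,0,0,-1])

```text
time: 20.65
ee_pos: [0.5705, -0.0087, 0.0747]
orientation: [0.0, -0.074, 0.997, -0.0]
wrist_force: [0.3, 0.6, -1.0]
finger_gap: 0.0001
```

```bash
python3 g.py 2 0.055; python3 f.py 3
```

```text
t 20.65 pos [ 0.5705 -0.0087  0.0747] F [ 0.31  0.63 -0.96] gap 0.0001
turn(unit 45deg) [-0.     0.     0.004] shift mm [0.1  0.88 0.68]
t 20.8 F [-0.1   0.24  0.33] +- [0.14 0.16 0.36] Fz [-0.5  1.   0.5] pos [ 0.5705  -0.00875  0.07468] tip mm 55.68 0.013337261558242185
```

0.2 mm short; a small step more.

Call:
drive_tool(motion=[0,0,0,0,0,0.001,-1,0,0,0,0,0,0.0005,-1,0,0,0,0,0,0,-1,0,0,0,0,0,0,-1,0,0,0,0,0,0,-1,0,0,0,0,0,0,-1,0,0,0,0,0,0,-1,0,0,0,0,0,0,-1,0,0,0,0,0,0,-1,0,0,0,0,0,0,-1])

```text
time: 21.8
ee_pos: [0.5705, -0.0088, 0.0744]
orientation: [0.0, -0.074, 0.997, -0.0]
wrist_force: [-1.2, 0.8, 2.4]
finger_gap: 0.0007
```

```bash
python3 f.py 3
```

```text
t 21.95 F [-0.64 -0.16  2.83] +- [0.27 0.06 0.33] Fz [2.5 2.4 3.6] pos [ 0.57053 -0.00874  0.07439] tip mm 55.39 0.012750547192379684
```

Call:
drive_tool(motion=[0,0,0,0,0,-0.01,-1,0,0,0,0,0,-0.01,-1,0,0,0,0.0005,-0.03,0,-1,0,0,0,0.0005,-0.07,0,-1,0,0,0,0.001,-0.1,0,-1,0,0,0,0.001,-0.1,0,-1,0,0,0,0.0005,-0.07,0,-1,0,0,0,0.0005,-0.03,0,-1,0,0,0,0,0,0,-1,0,0,0,0,0,0,-1])

```text
time: 22.95
ee_pos: [0.5814, -0.0873, 0.0782]
orientation: [-0.0, -0.074, 0.997, 0.0]
wrist_force: [0.3, 0.0, 0.7]
finger_gap: 0.0005
```

Call:
drive_tool(motion=[0,0,0,0,0,0.004,-1,0,0,0,0,0,0.004,-1,0,0,0,0,0,0.004,-1,0,0,0,0,0,0.003,-1,0,0,0,0,0,0.001,-1,0,0,0,0,0,0.001,-1,0,0,0,0,0,0.001,-1,0,0,0,0,0,0.001,-1,0,0,0,0,0,0,-1,0,0,0,0,0,0,-1])

```text
time: 23.95
ee_pos: [0.5814, -0.088, 0.0746]
orientation: [-0.0, -0.074, 0.997, -0.0]
wrist_force: [-0.5, 0.2, 0.5]
finger_gap: 0.0001
```

```bash
python3 g.py 3 0.055; python3 f.py 3
```

```text
t 23.95 pos [ 0.5814 -0.088   0.0746] F [-0.48  0.23  0.48] gap 0.0001
turn(unit 45deg) [-0.    -0.     0.004] shift mm [-0.45  0.85  0.58]
t 24.1 F [ 0.5  -0.09  0.19] +- [0.12 0.25 0.24] Fz [ 0.5  0.4 -0.4] pos [ 0.58146 -0.08801  0.07459] tip mm 55.59 0.012732843526184735
```

Call:
drive_tool(motion=[0,0,0,0,0,0.001,-1,0,0,0,0,0,0.0005,-1,0,0,0,0,0,0,-1,0,0,0,0,0,0,-1,0,0,0,0,0,0,-1,0,0,0,0,0,0,-1,0,0,0,0,0,0,-1,0,0,0,0,0,0,-1,0,0,0,0,0,0,-1,0,0,0,0,0,0,-1])

```text
time: 25.1
ee_pos: [0.5814, -0.088, 0.0743]
orientation: [-0.0, -0.074, 0.997, -0.0]
wrist_force: [-0.9, -1.0, 3.5]
finger_gap: 0.0007
```

```bash
python3 f.py 3
```

```text
t 25.25 F [-1.   -0.5   3.03] +- [0.23 0.09 0.12] Fz [3.3 3.  2.8] pos [ 0.58147 -0.08801  0.07429] tip mm 55.29 0.017071885444286845
```

Call:
drive_tool(motion=[0,0,0,0,0,-0.03,-1,0,0,0,0,0,-0.03,-1,0,0,0,-0.001,0.08,0,-1,0,0,0,-0.002,0.16,0,-1,0,0,0,-0.002,0.2,0,-1,0,0,0,-0.002,0.22,0,-1,0,0,0,-0.002,0.22,0,-1,0,0,0,-0.002,0.18,0,-1,0,0,0,-0.001,0.1,0,-1,0,0,0,0,0.04,0,-1])

```text
time: 26.25
ee_pos: [0.5481, 0.1527, 0.0866]
orientation: [0.0, -0.075, 0.997, 0.0]
wrist_force: [0.2, -0.7, -0.1]
finger_gap: 0.0004
```

Call:
drive_tool(motion=[0,0,0,0,0,0,-1,0,0,0,0,0,0,-1,0,0,0,0,0,0.01,-1,0,0,0,0,0,0.02,-1,0,0,0,0,0,0.02,-1,0,0,0,0,0,0.01,-1,0,0,0,0,0,0,-1,0,0,0,0,0,0,-1,0,0,0,0,0,0,-1,0,0,0,0,0,0,-1])

```text
time: 27.25
ee_pos: [0.5487, 0.1498, 0.0744]
orientation: [0.0, -0.074, 0.997, 0.0]
wrist_force: [-0.2, -0.3, 0.6]
finger_gap: 0.0007
```

```bash
python3 g.py 0 0.048; python3 f.py 3
```

```text
t 27.25 pos [0.5487 0.1498 0.0744] F [-0.18 -0.31  0.58] gap 0.0007
turn(unit 45deg) [0.    0.    0.004] shift mm [1.26 0.81 7.42]
t 27.4 F [-0.07  0.03  0.45] +- [0.08 0.2  0.03] Fz [0.4 0.5 0.4] pos [0.54866 0.14983 0.07439] tip mm 55.39 0.011376476875804408
```

Call:
drive_tool(motion=[0,0,0,0,0,0.007,-1,0,0,0,0,0,0.007,-1,0,0,0,0,0,0.007,-1,0,0,0,0,0,0.006,-1,0,0,0,0,0,0.006,-1,0,0,0,0,0,0.004,-1,0,0,0,0,0,0.001,-1,0,0,0,0,0,0,-1,0,0,0,0,0,0,-1,0,0,0,0,0,0,-1])

```text
time: 28.4
ee_pos: [0.5486, 0.1498, 0.067]
orientation: [-0.0, -0.074, 0.997, 0.0]
wrist_force: [-3.0, -0.2, 7.1]
finger_gap: 0.0002
```

```bash
python3 f.py 3
```

```text
t 28.55 F [-2.14 -0.72  6.51] +- [0.3  0.36 0.08] Fz [6.6 6.6 6.3] pos [0.54862 0.14978 0.06701] tip mm 48.01 0.014222270236019683
```

Call:
drive_tool(motion=[0,0,0,0,0,0.001,-1,0,0,0,0,0,0.001,-1,0,0,0,0,0,0,-1,0,0,0,0,0,0,-1,0,0,0,0,0,0,-1,0,0,0,0,0,0,-1,0,0,0,0,0,0,-1,0,0,0,0,0,0,-1,0,0,0,0,0,0,-1,0,0,0,0,0,0,-1])

```text
time: 29.55
ee_pos: [0.5486, 0.1498, 0.0669]
orientation: [-0.0, -0.074, 0.997, 0.0]
wrist_force: [-4.7, -1.1, 11.4]
finger_gap: 0.0006
```

```bash
python3 f.py 2
```

```text
t 29.65 F [-4.13 -0.4  10.46] +- [0.28 0.05 0.17] Fz [10.2 10.7] pos [0.54864 0.1498  0.06696] tip mm 47.96 0.003950276985235923
```

Call:
drive_tool(motion=[0,0,0,0,0,-0.02,-1,0,0,0,0,0,-0.03,-1,0,0,0,0,0,-0.07,-1,0,0,0,0,0,-0.13,-1,0,0,0,0,0,-0.15,-1,0,0,0,0,0,-0.15,-1,0,0,0,0,0,-0.15,-1,0,0,0,0,0,-0.1,-1,0,0,0,0,0,-0.05,-1,0,0,0,0,0,-0.02,-1])

```text
time: 30.65
ee_pos: [0.5489, 0.1498, 0.2414]
orientation: [0.001, -0.074, 0.997, 0.0]
wrist_force: [0.6, -0.5, 0.3]
finger_gap: 0.0004
```

Call:
drive_tool(motion=[0,0,0,0.05,0,0,-1,0,0,0,0.05,0,0,-1,0,0,0,0.05,0,0,-1,0,0,0,0.05,0,0,-1,0,0,0,0,0,0,-1,0,0,0,0,0,0,-1,0,0,0,0,0,0,-1,0,0,0,0,0,0,-1,0,0,0,0,0,0,-1,0,0,0,0,0,0,-1])

```text
time: 31.65
ee_pos: [0.5092, 0.1439, 0.2402]
orientation: [-0.0, -0.074, 0.997, -0.0]
wrist_force: [0.1, 0.6, 0.1]
finger_gap: 0.0005
```

```bash
python3 f.py 1
python3 - <<'E'
from g import *
s=snapshot('wrist'); save(s,'w3'); s=snapshot('side'); save(s,'s3')
o=cv2.imread('pics/side0.png')[140:270,180:310]; n=cv2.imread('pics/s3.png')[140:270,180:310]
cv2.imwrite('pics/s3z.png',cv2.resize(np.hstack([o,n]),None,fx=3,fy=3,interpolation=cv2.INTER_CUBIC))
E
```

```text
t 31.7 F [ 0.32 -0.7  -0.75] +- [0. 0. 0.] Fz [-0.7] pos [0.50913 0.14388 0.24016] tip mm 221.16 0.0
```

View pics/w3.png

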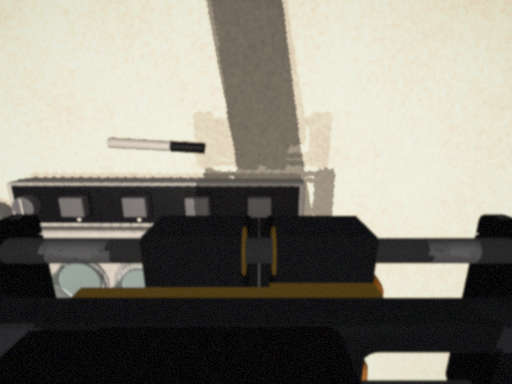

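View pics/s3z.png

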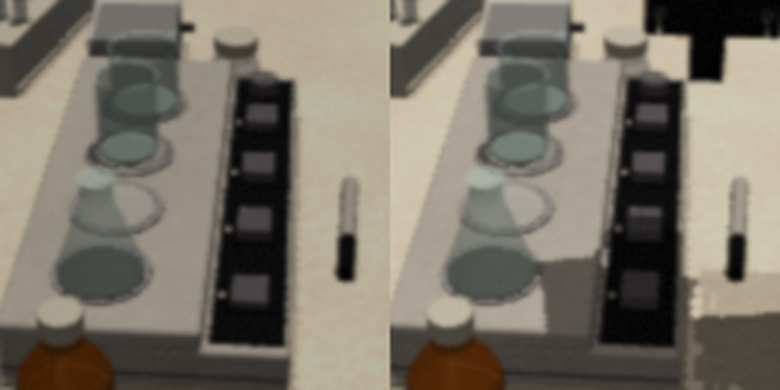

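Call:
drive_tool(motion=[0,0,0,0,0.06,0,-1,0,0,0,0,0.12,0,-1,0,0,0,0,0.15,0,-1,0,0,0,0,0.15,0,-1,0,0,0,0,0.15,0,-1,0,0,0,0,0.15,0,-1,0,0,0,0,0.15,0,-1,0,0,0,0,0.15,0,-1,0,0,0,0,0.15,0,-1,0,0,0,0,0.08,0,-1])

```text
time: 32.8
ee_pos: [0.4687, 0.4067, 0.2397]
orientation: [-0.0, -0.075, 0.997, 0.0]
wrist_force: [-0.4, -0.5, -0.4]
finger_gap: 0.0007
```

Run:
```python
from g import *
for n in('side','scene'):
    s=snapshot(n); save(s,n+'4')
    o=cv2.imread(f'pics/{n}0.png'); w=cv2.imread(f'pics/{n}4.png')
    if n=='side': c=(slice(140,270),slice(180,310)); f=3; px=[(263.3,236),(264.7,213.3),(266.2,194.2),(267.1,177.8)]
    else: c=(slice(150,290),slice(140,360)); f=1.8; px=[(294.4,177.2),(262.3,184.),(229,191.5),(195,199.7)]
    cv2.imwrite(f'pics/{n}4z.png',cv2.resize(np.hstack([o[c],w[c]]),None,fx=f,fy=f,interpolation=cv2.INTER_CUBIC))
    g=lambda i:cv2.cvtColor(i,cv2.COLOR_BGR2GRAY).astype(np.float32)
    for p in px:
        A=cv2.getRectSubPix(g(o),(18,16),p);B=cv2.getRectSubPix(g(w),(18,16),p)
        A=(A-A.mean())/A.std();B=(B-B.mean())/B.std()
        M=np.eye(2,3,dtype=np.float32)
        try: cc,M=cv2.findTransformECC(A,B,M,cv2.MOTION_TRANSLATION); print(n,p,round(cc,3),M[:,2])
        except Exception as e: print(n,p,'fail')
```

```text
side (263.3, 236) fail
side (264.7, 213.3) fail
side (266.2, 194.2) fail
side (267.1, 177.8) 0.577 [0.5569006 2.9468787]
scene (294.4, 177.2) 0.945 [ 0.39751956 -0.22357404]
scene (262.3, 184.0) 1.0 [-0.01179519  0.010883  ]
scene (229, 191.5) 1.0 [-0.00892617  0.01307187]
scene (195, 199.7) 1.0 [ 0.00182618 -0.00133267]
```

View pics/side4z.png

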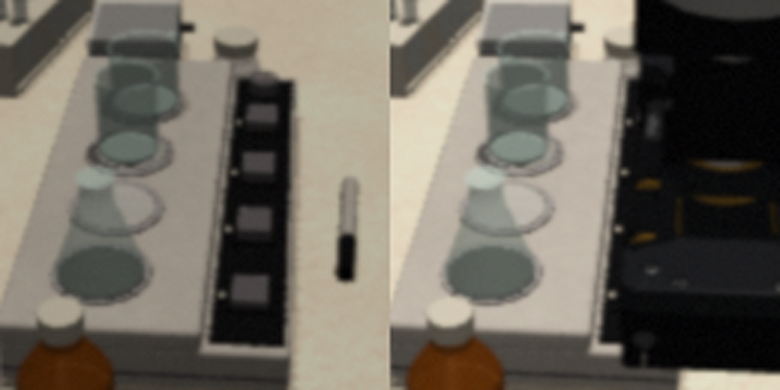

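View pics/scene4z.png

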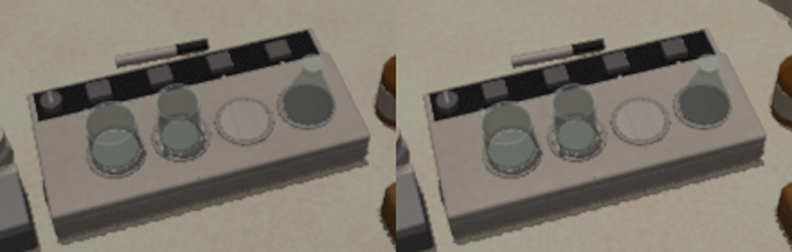

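Run:
```python
from g import *
s=snapshot('scene'); K=[.5475,.1495]
print(proj(s,K+[.055])-proj(s,K+[.051]), proj(s,K+[.055])-proj(s,K+[.0475]))
o=cv2.imread('pics/scene0.png');w=cv2.imread('pics/scene4.png');p=(294.4,177.2)
cv2.imwrite('pics/k.png',np.hstack([cv2.convertScaleAbs(cv2.resize(cv2.getRectSubPix(i,(30,24),p),None,fx=13,fy=13,interpolation=cv2.INTER_NEAREST),alpha=2) for i in(o,w)]))
```

```text
[ 0.07271194 -1.10852499] [ 0.13601219 -2.07356464]
```

View pics/k.png

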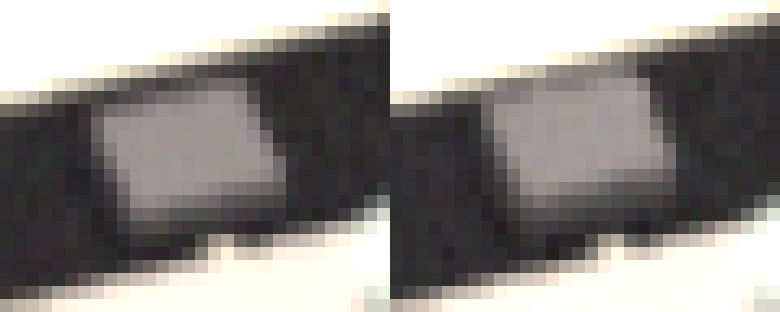

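```bash
python3 -c "
from h import *
print(job_done())"
```

```text
the job is handed in; nothing more can be done
None
```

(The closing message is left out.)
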